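Toss the chestnuts on the shaker pad and serve them

ROBOT

A 6-joint arm with a two-finger parallel gripper is mounted at the origin on the work surface. World frame = base frame: x ahead of the robot, y to its left, z up, the work surface at z = 0. Lengths are in m, angles in rad, forces in N, time in s.
With the tool pointing down it reaches from about 0.375 to 0.9 m from the base axis. Payload 3.1 kg.
Tool frame: the origin (TCP) lies on the centre line of the jaws, within the pads' length; the fingertips stand 8 mm ahead of it and the grasp point (between the pads) lies 11 mm behind it; z points along the fingers, y is the line along which they close (so a half turn about z gives the same grasp; the last joint's range is limited). The gripper opens to 85 mm and grips with 20 to 120 N. Pads are 22 mm wide; open, the fingers measure 114 mm over their backs; the gripper's body (76 mm by 85 mm) begins 54 mm behind the grasp point. The pads swing forward as they close: fully open they stand 13 mm farther back than shut.
Start: joints at [-1.294, 0.527, 1.433, -0, 1.181, -0.178], TCP at [0.275, -0.561, 0.239] pointing down, gripper open.
Joint ranges: [-3.08, 3.08], [-0.75, 2.2], [0.22, 2.44], [-1.43, 4.57], [0, 2.65], [-2.85, 2.85]. Speed limits (rad/s): [2.79, 2.79, 3.14, 3.14, 3.14, 3.14].

INTERFACE

Orientations are given as a unit quaternion [x, y, z, w].
In Python, from station import * gives the robot as it stands.
- The arm moves only by the tool play_rows, never from a script. Its argument "rows" is a list of rows, each a list of 3 entries, a list of its own where there are three numbers: the turn, a rotation vector about the tool's x, y, z in degrees, then the shift along the tool's x, y, z in mm, then the closure, from 0 (fully open) to 1 (shut). In form: [[[ax, ay, az], [dx, dy, dz], jaw], ...]. A call has 1 to 12 rows; each row shifts and turns the commanded pose from where the row before left it, along the tool's axes as they then stand; what a row does not reach is not made up. A row lasts 1/12 s, in which the tool goes at most 41.7 mm and 7.16 degrees, less where a joint would pass 70% of its speed; a pose out of reach is approached as far as the arm can. A call with a gripper value outside its range is refused whole. The fingers move at their own pace and stop on an object; "grip_force" is the grip in N (left out, the last holds). Time passes only in rows, so rows that do not move let the fingers close. It gives the time, the measured TCP pose, the force, the opening and the grip force at its end, in the units of the state.
- sense(): the state, without advancing time (a new reading comes with each control period).
- snapshot(name): name is "scene" or "side" or "wrist"; returns (picture, depth): 384x512x3 uint8, red, green, blue; 384x512 float32, m along the optical axis (not along the pixel's ray), 0 where there is no reading.
- get_calibration(name): a dict with "vfov" (degrees; the focal length in pixels is half the picture's height over the tangent of half this angle, whatever the lens; pixels are square), "cx", "cy" (the principal point, pixels), "xyz" and "attitude" of the camera in the world. Camera axes: x right, y down, z forward; pixel columns grow to the right and rows downward; lengths in m; the calibration is good to about 2 mm. A picture is of the moment at which its call begins: read the wrist's pose just before it. get_calibration takes no time and is no camera call; for the wrist camera it gives the pose at the moment of the call.
- sign_off(): hands the job in; it is judged then, once.
The state is a dict: "t": time; "q": joint angles; "qd": joint speeds; "tau": joint torques, N m; "tcp_pos": TCP position; "tool_rot": TCP orientation; "force": force on the tool from outside, world axes, zero at the start; "ft_torque": the same for the moment, N m; "finger_gap": opening from 0.0 (shut) to 1.0 (fully open); "gripper_force": force on a finger pad.
Only numpy, scipy, OpenCV 4.12 (cv2) and the standard library are available. Lean on these libraries where they do the work, as an engineer would, in place of code of your own. Each camera call takes 0.05 s, during which the arm holds its last target. There are 200 camera calls.

TASK

Toss the glazed chestnuts in the steel cup: press the filled cup down on the red sprung pad of the shaker base until the pad is fully down and keep it there for about two seconds. Then pour all six chestnuts from the cup into the blue serving bowl and stand the empty cup upright back on its cork mat. Leave the ladle, strainer, dish stack and chopstick rest where they are.

Things in the scene. Friction and masses are not known exactly. Their poses are not given: they have to be found in the camera images.
- mat: round cork mat fixed on the cart top, 140 mm diameter, 5 mm thick; origin: centre of its underside; the cup starts on it and belongs back on it
- cup: open stainless steel tumbler without handle, 95 mm tall, outside diameter 60 mm at the foot widening evenly to 70 mm at the rim (about 66 mm at 62 mm height), wall 3 mm, floor 5 mm, about 0.14 kg empty; origin: centre of its underside, z up along its axis; holds six chestnuts at the start, filling it to about 50 mm at most
- cup_rim (a point): centre of the cup's mouth, 95 mm above the cup's origin
- shaker: white cup-shaker base fixed to the cart top, 140 x 140 mm, body 55 mm high, with a red sprung pad on top; it tosses what is in a cup while the pad is held fully down; origin: centre of its underside
- pad_top (a point): centre of the top face of the red round pad (90 mm diameter, flat, dark rubber centre); 76 mm above the cart top when up, moves with the pad
- pad (a joint): how far the pad is pressed straight down, m: 0 up, 0.012 fully down on its stop; the spring takes about 3 N to start and 9 N fully down (the filled cup's own weight is not enough)
- bowl: loose blue ceramic serving bowl, 160 mm across the rim, 50 mm high, wall 5 mm, 0.55 kg; origin: centre of its underside
- ladle: bystander: slotted steel ladle lying flat, scoop 72 mm wide, 256 mm long overall; origin under the scoop's centre, handle along its -x
- strainer: bystander: round steel mesh strainer spoon lying flat, head 84 mm wide, 267 mm long overall; origin under the head's centre, handle along its -x
- dishes: bystander: stack of four white ceramic dipping dishes, 84 mm across, 48 mm high; origin: centre of its underside
- rest: bystander: green glass chopstick rest, 75 x 26 x 18 mm; origin: centre of its underside
- nut0: smooth glazed brown chestnut 1 of 6, 21 mm wide and 24 mm tall, 11 g, in the cup at the start; origin at its centre
- nut1: smooth glazed brown chestnut 2 of 6, 21 mm wide and 24 mm tall, 11 g, in the cup at the start; origin at its centre
- nut2: smooth glazed brown chestnut 3 of 6, 21 mm wide and 24 mm tall, 11 g, in the cup at the start; origin at its centre
- nut3: smooth glazed brown chestnut 4 of 6, 21 mm wide and 24 mm tall, 11 g, in the cup at the start; origin at its centre
- nut4: smooth glazed brown chestnut 5 of 6, 21 mm wide and 24 mm tall, 11 g, in the cup at the start; origin at its centre
- nut5: smooth glazed brown chestnut 6 of 6, 21 mm wide and 24 mm tall, 11 g, in the cup at the start; origin at its centre
Mind the look-alikes: they are no part of the job. What is shaped like the cup but green is not meant.

How it is judged:
By the outcome, as a careful person would: the job done as asked, in the order asked, and still so for the second after the job is handed in, with the robot touching nothing.
It also fails if it takes over 67 s, if anything falls off the work surface, if the arm or the gripper's body presses on something with over 40 N, if the wrist force passes 120 N, or if a joint passes its speed limit or range.

## Working session

There is one attempt and no reset: what is moved stays moved. The work goes in short steps, Python scripts to look and compute and a tool call to move; the robot and the scene stay as the last step left them, time stands still between calls to the robot, and variables do not carry over. Pictures are saved under pics/ and viewed, at most 10 in all, crops included, and the job is handed in when it is done.

Besides the shell and the picture viewer there is one more tool, called after "Request:" as name(argument=value, ...) on one line, values as JSON. play_rows: Moves the arm, as the interface text tells. Its arguments: {"type":"object","properties":{"rows":{"type":"array","items":{"type":"array"}},"grip_force":{"type":"number"}},"required":["rows"]}

```bash
mkdir -p pics; ls; cat > h.py <<'E'
from station import *
import numpy as np, cv2
from scipy.spatial.transform import Rotation as R
def cloud(name):
    c=get_calibration(name); im,d=snapshot(name)
    f=192/np.tan(np.radians(c["vfov"])/2)
    v,u=np.mgrid[:384,:512]
    P=np.stack([(u-c["cx"])/f*d,(v-c["cy"])/f*d,d],-1)
    a=np.array(c["attitude"]); Rm=R.from_quat(a).as_matrix() if a.size==4 else a.reshape(3,3)
    W=P@Rm.T+np.array(c["xyz"]); W[d==0]=np.nan
    return im,d,W
def save(n,im): cv2.imwrite("pics/"+n+".png",cv2.cvtColor(im,cv2.COLOR_RGB2BGR))
E
python3 - <<'E'
from h import *
print(sense())
for n in("scene","side","wrist"):
    c=get_calibration(n);print(n,c)
    im,d,W=cloud(n);np.savez("pics/"+n+"0.npz",im=im,d=d,W=W)
    save(n+"0",im)
E
python3 -c "
import cv2,numpy as np
a=[cv2.imread('pics/%s0.png'%n) for n in('scene','side')]
"
```

```text
pics
{'t': 0.0, 'q': array([-1.29448743e+00,  5.28483503e-01,  1.43389789e+00,  1.88773283e-05,
        1.18140311e+00, -1.78521878e-01]), 'qd': array([ 2.87570194e-04, -3.29100924e-04, -9.77581054e-04, -2.86050145e-04,
        4.82821432e-04,  5.34956962e-05]), 'tau': array([-3.54888307e-04, -4.42355347e+01, -1.78024864e+01, -1.00816301e-04,
        8.47014278e-03,  1.96116241e-05]), 'tcp_pos': array([ 0.27439443, -0.56076876,  0.23832436]), 'tool_rot': array([ 9.74252600e-01,  2.25456581e-01, -4.48445252e-05, -1.09504126e-03]), 'force': array([-0.0446816 ,  0.11304214,  0.6293487 ]), 'ft_torque': array([ 0.02861032, -0.013881  ,  0.07362393]), 'gripper_force': 0.0, 'finger_gap': 0.9935204815873894}
scene {'vfov': 55.0804764596539, 'cx': 256.01247348947527, 'cy': 193.57904155966392, 'xyz': array([1.02749702, 0.61364888, 0.62100902]), 'attitude': array([ 0.28003257,  0.84466329, -0.43477291, -0.13819625])}
side {'vfov': 45.36794614766266, 'cx': 251.17369570697434, 'cy': 194.66464537588774, 'xyz': array([0.22474128, 0.57567449, 0.88350624]), 'attitude': array([-0.26773778,  0.90383836, -0.31786561,  0.10175535])}
wrist {'vfov': 67.85400116926287, 'cx': 254.77868490524597, 'cy': 190.6506252430465, 'xyz': array([ 0.3477323 , -0.52564422,  0.37310144]), 'attitude': array([ 0.83744389, -0.52302441, -0.08548139,  0.13351454])}
```

View pics/scene0.png

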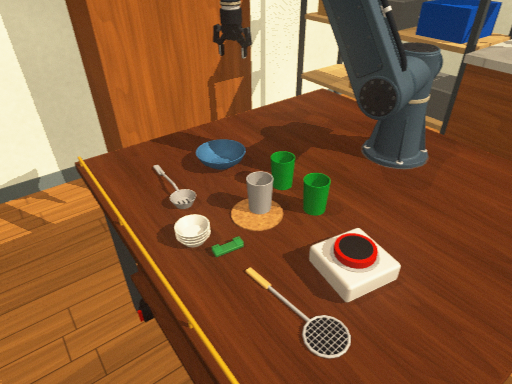

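View pics/side0.png

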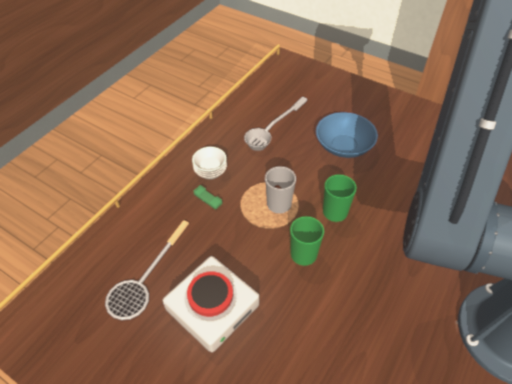

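The scene view shows the grey steel cup at (260,192) on the cork mat (257,213), two green look-alike cups at (283,170) and (316,193), the shaker at (355,262) and the bowl at (220,153). The side view shows the same: steel cup (280,190), green cups (339,198) and (306,240), shaker (211,300), bowl (346,134). The steel grey cup on the mat fits the description. Next I'll measure positions and make an enlarged crop.

```bash
python3 - <<'E'
from h import *
def fit(p):
    A=np.c_[2*p[:,:2],np.ones(len(p))];s=np.linalg.lstsq(A,(p[:,:2]**2).sum(1),rcond=None)[0]
    return s[:2].round(4),round(float(np.sqrt(s[2]+s[:2]@s[:2])),4)
for n in("scene","side"):
    z=np.load(f"pics/{n}0.npz");im=z["im"];W=z["W"]
    hsv=cv2.cvtColor(im,cv2.COLOR_RGB2HSV);H,S,V=[hsv[...,i].astype(int) for i in range(3)]
    inb=(W[...,0]>.2)&(W[...,0]<1)&(abs(W[...,1])<.7)
    Z=W[...,2]
    m={"bowl":(H>95)&(H<125)&(S>80)&inb&(Z<.08),
       "red":((H<6)|(H>174))&(S>180)&(V>120)&inb&(Z>.06)&(Z<.1),
       "green":(H>50)&(H<75)&(S>120)&inb,
       "mat":(H>8)&(H<18)&(S>80)&(V>150)&inb&(Z<.012),
       "white":(S<40)&(V>150)&inb&(Z>.02),
       "steel":(S<50)&(V<215)&(V>60)&inb&(Z>.015)}
    for k,mm in m.items():
        q,l,st,c=cv2.connectedComponentsWithStats(mm.astype(np.uint8))
        for i in range(1,q):
            if st[i,4]<60: continue
            p=W[l==i];t=np.percentile(p[:,2],98)
            print(n,k,st[i],"min",np.percentile(p,2,0).round(3),"max",np.percentile(p,98,0).round(3),"topfit",fit(p[p[:,2]>t-.006]) )
im=np.load("pics/scene0.npz")["im"][130:240,190:340]
im2=np.load("pics/side0.npz")["im"][150:270,230:370]
r=lambda i:cv2.resize(i,(400,300),interpolation=cv2.INTER_CUBIC)
save("crop",np.hstack([r(im),r(im2)]))
E
```

```text
scene bowl [ 196  140   49   29 1082] min [ 0.438 -0.363  0.004] max [ 0.58  -0.214  0.049] topfit (array([ 0.5105, -0.2875]), 0.0756)
scene red [334 234  43  34 533] min [0.489 0.241 0.061] max [0.573 0.325 0.077] topfit (array([0.5297, 0.2816]), 0.04)
scene green [271 151  24  39 768] min [ 0.398 -0.111  0.003] max [ 0.462 -0.044  0.094] topfit (array([ 0.4298, -0.0775]), 0.0333)
scene green [304 173  26  42 937] min [0.403 0.033 0.004] max [0.468 0.099 0.094] topfit (array([0.4354, 0.0659]), 0.0331)
scene green [212 237  31  20 299] min [0.677 0.044 0.003] max [0.745 0.072 0.018] topfit (array([0.7099, 0.0575]), 0.0282)
scene mat [ 231  199   53   32 1013] min [ 0.513 -0.072  0.001] max [0.638 0.056 0.006] topfit (array([ 0.575 , -0.0071]), 0.0505)
scene mat [  94  286   69   69 2161] min [ 0.825 -0.692 -0.758] max [ 0.997 -0.368 -0.745] topfit (array([ 0.8994, -0.5277]), 0.1122)
scene mat [123 341  45  29 152] min [ 0.82  -0.322 -0.758] max [ 0.997 -0.305 -0.745] topfit (array([ 0.9084, -0.3281]), 0.056)
scene mat [ 126  346   55   38 1136] min [ 0.818 -0.293 -0.757] max [ 0.994 
[... 2399 characters left out ...]
2  -0.057  0.019] max [0.584 0.009 0.103] topfit (array([ 0.5528, -0.0239]), 0.0329)
side steel [201 169  21   9 110] min [ 0.719 -0.018  0.017] max [0.761 0.016 0.046] topfit (array([ 0.7403, -0.0066]), 0.0175)
side steel [197 262  37  25 134] min [0.508 0.21  0.053] max [0.579 0.249 0.06 ] topfit (array([0.5408, 0.2506]), 0.0339)
side steel [193 293  42  28 141] min [0.479 0.254 0.055] max [0.529 0.327 0.061] topfit (array([0.525 , 0.2821]), 0.0443)
side steel [213 300  45  51 243] min [0.45  0.234 0.022] max [0.47  0.352 0.047] topfit (array([0.6785, 0.257 ]), 0.2242)
side steel [164 304  47  47 149] min [0.478 0.339 0.02 ] max [0.598 0.358 0.042] topfit (array([ 0.4553, -0.1651]), 0.522)
```

View pics/crop.png

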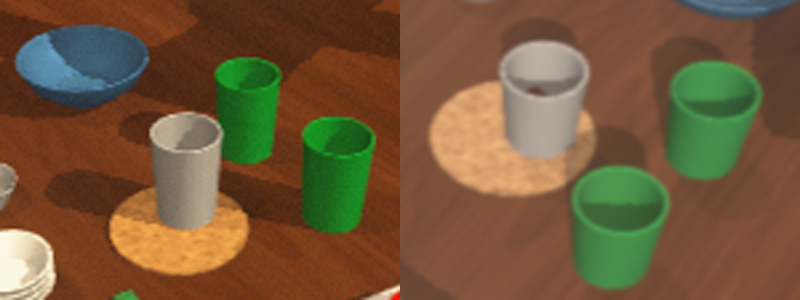

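The crop confirms it: the grey cup on the cork mat has a chestnut visible inside, and the two green ones are look-alikes. I'll grasp from the side, with the tool pointing +y and pitched about 25° down, so that a roll about tool z pours.

```bash
cat >> h.py <<'E'
def ori(heading,pitch,roll=0):
    h,p=np.radians([heading,pitch]); z=np.array([np.cos(h)*np.cos(p),np.sin(h)*np.cos(p),-np.sin(p)])
    y=np.array([np.sin(h),-np.cos(h),0]); x=np.cross(y,z)
    return R.from_matrix(np.c_[x,y,z])*R.from_rotvec([0,0,np.radians(roll)])
def to(pos,Rt=None):
    s=sense(); R0=R.from_quat(s["tool_rot"]); d=(np.array(pos)-s["tcp_pos"])*1000; Rt=Rt or R0
    rv=(R0.inv()*Rt).as_rotvec(degrees=True)
    print("t",round(s["t"],2),"tcp",s["tcp_pos"].round(4),"F",s["force"].round(1),"q",s["q"].round(2),"gap",round(s["finger_gap"],3))
    print(" shift before turn",R0.inv().apply(d).round(1)," turn",rv.round(1),np.linalg.norm(rv).round(1)," shift after turn",Rt.inv().apply(d).round(1),"len",np.linalg.norm(d).round(0))
E
python3 -c "
from h import *
to([.553,-.14,.25],ori(90,25))"
```

```text
t 0.15 tcp [ 0.2744 -0.5609  0.2385] F [-0.  -0.2  0.2] q [-1.29  0.53  1.43  0.    1.18 -0.18] gap 0.999
 shift before turn [ 435.1 -255.8  -10.9]  turn [ 36.   57.8 -56.7] 88.6  shift after turn [188.3 278.6 376.6] len 505.0
```

Request:
play_rows(rows=[[[0, 0, 0], [36, -21, -1], 0], [[0, 0, 0], [36, -21, -1], 0], [[0, 0, 0], [36, -21, -1], 0], [[0, 0, 0], [36, -21, -1], 0], [[0, 0, 0], [36, -21, -1], 0], [[0, 0, 0], [36, -21, -1], 0], [[0, 0, 0], [36, -21, -1], 0], [[0, 0, 0], [36, -21, -1], 0], [[0, 0, 0], [36, -21, -1], 0], [[0, 0, 0], [36, -21, -1], 0], [[0, 0, 0], [36, -21, -1], 0], [[0, 0, 0], [36, -21, -1], 0]])

```text
t: 1.15
tcp_pos: [0.5524, -0.1435, 0.2512]
tool_rot: [0.974, 0.225, -0.0, -0.0]
force: [0.5, -1.6, -0.1]
finger_gap: 1.004
gripper_force: 0.0
```

Request:
play_rows(rows=[[[2.8, 4.4, -4.4], [0, 0, 0], 0], [[2.8, 4.4, -4.4], [0, 0, 0], 0], [[2.8, 4.4, -4.4], [0, 0, 0], 0], [[2.8, 4.4, -4.4], [0, 0, 0], 0], [[2.8, 4.4, -4.4], [0, 0, 0], 0], [[2.8, 4.4, -4.4], [0, 0, 0], 0], [[2.8, 4.4, -4.4], [0, 0, 0], 0], [[2.8, 4.4, -4.4], [0, 0, 0], 0], [[2.8, 4.4, -4.4], [0, 0, 0], 0], [[2.8, 4.4, -4.4], [0, 0, 0], 0], [[2.8, 4.4, -4.4], [0, 0, 0], 0], [[2.8, 4.4, -4.4], [0, 0, 0], 0]])

```text
t: 2.15
tcp_pos: [0.5515, -0.1463, 0.2511]
tool_rot: [0.639, 0.582, 0.353, -0.358]
force: [-0.1, -0.2, -0.1]
finger_gap: 0.995
gripper_force: 0.0
```

```bash
python3 -c "
from h import *
to([.553,-.14,.135],ori(90,25))"
```

```text
t 2.15 tcp [ 0.5515 -0.1463  0.2511] F [-0.1 -0.2 -0.1] q [-0.8   0.75  1.41  0.7   1.8  -0.85] gap 0.995
 shift before turn [-97.6   6.5  63. ]  turn [ 2.1  4.6 -4.1] 6.5  shift after turn [-102.6    1.5   54.8] len 116.0
```

Request:
play_rows(rows=[[[2.1, 4.6, -4.1], [0, 0, 0], 0], [[0, 0, 0], [-28, 0.4, 23.5], 0], [[0, 0, 0], [-28, 0.4, 23.5], 0], [[0, 0, 0], [-28, 0.4, 23.5], 0], [[0, 0, 0], [-28, 0.4, 23.5], 0], [[0, 0, 0], [0, 0, 0], 0], [[0, 0, 0], [0, 0, 0], 0]])

```text
t: 2.73
tcp_pos: [0.5523, -0.1072, 0.1089]
tool_rot: [0.598, 0.595, 0.378, -0.382]
force: [-0.2, 0.8, 1.1]
finger_gap: 0.998
gripper_force: 0.0
```

```bash
python3 -c "
from h import *
to([.553,-.0095,.0612],ori(90,25))
im,d,W=cloud('wrist');im2,d2,W2=cloud('side')
save('pre',np.vstack([np.hstack([im,im2])])[:, :][:, ::1] if 0 else cv2.resize(np.hstack([im,im2]),(800,300)))
np.savez('pics/pre.npz',im=im,W=W)
S=W[np.isfinite(W[...,2])&(W[...,2]>.085)&(W[...,2]<.115)&(abs(W[...,0]-.553)<.05)&(abs(W[...,1]+.024)<.05)]
print(len(S),S.min(0),S.max(0)) if len(S) else 0
"
```

```text
t 2.73 tcp [ 0.5523 -0.1072  0.1089] F [-0.2  0.8  1.1] q [-0.76  0.98  1.46  0.72  1.65 -1.07] gap 0.998
 shift before turn [ -2.    0.9 108.7]  turn [-0.1 -0.  -0.4] 0.4  shift after turn [ -2.    0.7 108.7] len 109.0
3055 [ 0.51964991 -0.06069373  0.08500494] [0.58834273 0.00986357 0.10195301]
```

View pics/pre.png

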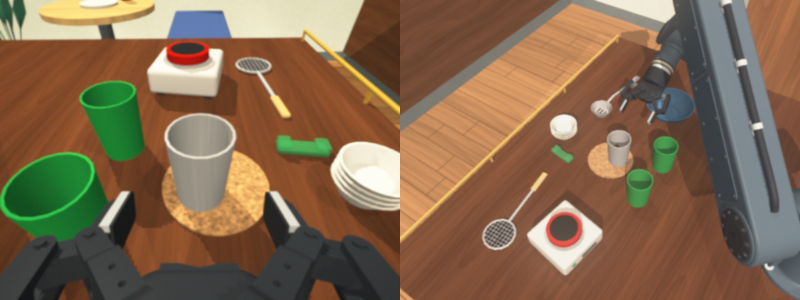

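The wrist view shows the steel cup centred between the jaws at (200,165), nothing in the way; measured centre (0.554,-0.025) with the rim at 0.10, as expected. I'll advance and grip.

Request:
play_rows(rows=[[[0, 0, 0], [-0.5, 0.4, 27], 0], [[0, 0, 0], [-0.5, 0.4, 27], 0], [[0, 0, 0], [-0.5, 0.4, 27], 0], [[0, 0, 0], [-0.5, 0.4, 27], 0], [[0, 0, 0], [0, 0, 0], 0], [[0, 0, 0], [0, 0, 0], 0.6], [[0, 0, 0], [0, 0, 0], 1], [[0, 0, 0], [0, 0, 0], 1], [[0, 0, 0], [0, 0, 0], 1], [[0, 0, 0], [0, 0, 0], 1], [[0, 0, 0], [0, 0, 0], 1], [[0, 0, 0], [0, 0, 0], 1]], grip_force=50)

```text
t: 3.83
tcp_pos: [0.5557, -0.0129, 0.0643]
tool_rot: [0.598, 0.596, 0.38, -0.378]
force: [-1.6, -2.1, 6.9]
finger_gap: 0.769
gripper_force: 54.2
```

```bash
python3 -c "
from h import *
to([.553,-.0095,.0612],ori(90,25)); print(sense()['gripper_force'])"
```

```text
t 3.83 tcp [ 0.5557 -0.0129  0.0643] F [-1.6 -2.1  6.9] q [-0.64  1.02  1.57  0.82  1.49 -1.14] gap 0.769
 shift before turn [-1.4 -2.7  4.4]  turn [ 0.2  0.1 -0.1] 0.3  shift after turn [-1.4 -2.7  4.4] len 5.0
54.182962460862996
```

Request:
play_rows(rows=[[[0, 0, 0], [13, 0, -6], 1], [[0, 0, 0], [22, 0, -10], 1], [[0, 0, 0], [22, 0, -10], 1], [[0, 0, 0], [22, 0, -10], 1], [[0, 0, 0], [22, 0, -10], 1], [[0, 0, 0], [12, 0, -6], 1], [[0, 0, 0], [0, 0, 0], 1], [[0, 0, 0], [0, 0, 0], 1]])

```text
t: 4.5
tcp_pos: [0.5554, -0.0111, 0.1865]
tool_rot: [0.599, 0.597, 0.378, -0.378]
force: [-0.1, 0.2, -2.3]
finger_gap: 0.767
gripper_force: 55.5
```

```bash
python3 - <<'E'
from h import *
to([.529,.30,.19],ori(90,25))
im,d,W=cloud('side');save('lift',im[60:260,180:380])
hsv=cv2.cvtColor(im,cv2.COLOR_RGB2HSV)
m=(hsv[...,1]<60)&(hsv[...,2]>60)&(abs(W[...,0]-.555)<.06)&(abs(W[...,1]+.024)<.045)&(W[...,2]>.07)&(W[...,2]<.26)
p=W[m];print(len(p),p.min(0),p.max(0),np.percentile(p,[2,98],0))
E
```

```text
t 4.5 tcp [ 0.5554 -0.0111  0.1865] F [-0.1  0.2 -2.3] q [-0.64  0.82  1.59  0.82  1.61 -1.  ] gap 0.767
 shift before turn [136.6 -27.3 279.4]  turn [ 0.1  0.4 -0.1] 0.4  shift after turn [134.6 -26.4 280.5] len 312.0
2019 [ 0.49508343 -0.06899556  0.12972897] [0.61488049 0.01406103 0.23555658] [[ 0.50033459 -0.06764371  0.13665449]
 [ 0.60918963  0.01102061  0.231289  ]]
```

Request:
play_rows(rows=[[[0, 0, 0], [7, -1.3, 14], 1], [[0, 0, 0], [13.2, -2.6, 27.5], 1], [[0, 0, 0], [13.2, -2.6, 27.5], 1], [[0, 0, 0], [13.2, -2.6, 27.5], 1], [[0, 0, 0], [13.2, -2.6, 27.5], 1], [[0, 0, 0], [13.2, -2.6, 27.5], 1], [[0, 0, 0], [13.2, -2.6, 27.5], 1], [[0, 0, 0], [13.2, -2.6, 27.5], 1], [[0, 0, 0], [13.2, -2.6, 27.5], 1], [[0, 0, 0], [13.2, -2.6, 27.5], 1], [[0, 0, 0], [7, -1.3, 14], 1], [[0, 0, 0], [0, 0, 0], 1]])

```text
t: 5.55
tcp_pos: [0.526, 0.2996, 0.1879]
tool_rot: [0.597, 0.597, 0.376, -0.382]
force: [-0.0, 0.1, -1.8]
finger_gap: 0.766
gripper_force: 56.0
```

```bash
python3 - <<'E'
from h import *
to([.530,.2945,.1385],ori(90,25))
im,d,W=cloud('scene')
im2,_,_=cloud('side')
save('pad',np.hstack([cv2.resize(im[100:320,250:450],(400,440)),cv2.resize(im2[170:370,110:310],(400,440))]))
E
```

```text
t 5.55 tcp [0.526  0.2996 0.1879] F [-0.   0.1 -1.8] q [-0.14  0.76  1.82  1.21  1.28 -0.97] gap 0.766
 shift before turn [-46.9   4.4  16.4]  turn [-0.4  0.2 -0.3] 0.5  shift after turn [-47.    4.   16.3] len 50.0
```

View pics/pad.png

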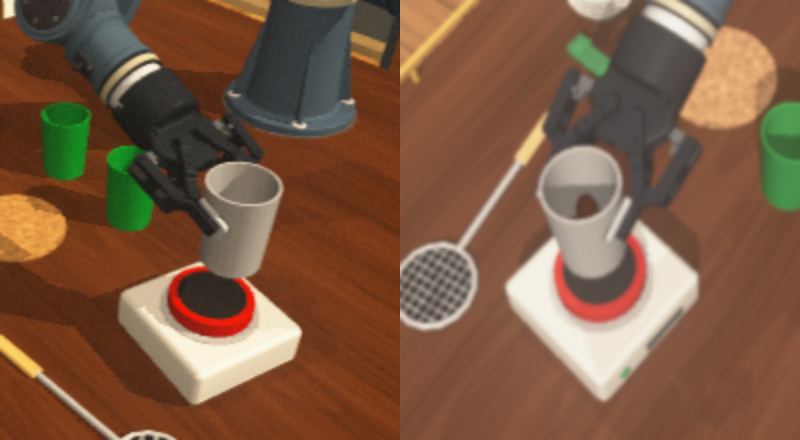

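The view shows the cup upright above the red pad (scene crop: cup (238,215), pad (212,298)), overlapping well. I'll measure its rim centre against the pad.

```bash
python3 - <<'E'
from h import *
for n in('scene','side'):
    im,d,W=cloud(n)
    hsv=cv2.cvtColor(im,cv2.COLOR_RGB2HSV)
    m=(hsv[...,1]<70)&(hsv[...,2]>60)&(abs(W[...,0]-.53)<.06)&(abs(W[...,1]-.29)<.06)&(W[...,2]>.205)&(W[...,2]<.24)
    p=W[m];t=np.percentile(p[:,2],97);p=p[p[:,2]>t-.008]
    A=np.c_[2*p[:,:2],np.ones(len(p))];s=np.linalg.lstsq(A,(p[:,:2]**2).sum(1),rcond=None)[0]
    print(n,len(p),t,s[:2],np.sqrt(s[2]+s[:2]@s[:2]),p.min(0),p.max(0))
E
```

```text
scene 309 0.22468767004611112 [0.53066936 0.28487797] 0.03378913472031166 [0.49204425 0.23797957 0.21670214] [0.56539081 0.32128004 0.22955449]
side 323 0.23666383392719562 [0.5301121  0.26314996] 0.039188341425123445 [0.47003287 0.23008133 0.22871586] [0.58982291 0.3143364  0.23999738]
```

Request:
play_rows(rows=[[[-0.4, 0.2, -0.3], [-10.4, 0, 4.3], 1], [[0, 0, 0], [-10.4, 0, 4.3], 1], [[0, 0, 0], [-10.4, 0, 4.3], 1], [[0, 0, 0], [-10.4, 0, 4.3], 1], [[0, 0, 0], [-3.6, 0, 1.7], 1], [[0, 0, 0], [-3.6, 0, 1.7], 1], [[0, 0, 0], [-3.6, 0, 1.7], 1], [[0, 0, 0], [0, 0, 0], 1]])

```text
t: 6.42
tcp_pos: [0.5299, 0.2936, 0.1325]
tool_rot: [0.597, 0.595, 0.383, -0.378]
force: [-1.1, -1.8, 2.3]
finger_gap: 0.77
gripper_force: 56.1
```

```bash
python3 -c "
from h import *
to([.526,.2976,.122],ori(90,25)); print(sense()['force'])"
```

```text
t 6.42 tcp [0.5299 0.2936 0.1325] F [-1.1 -1.8  2.3] q [-0.15  0.86  1.82  1.25  1.24 -1.1 ] gap 0.77
 shift before turn [-7.8 -3.9  8. ]  turn [ 0.4 -0.1  0.1] 0.4  shift after turn [-7.8 -3.9  8. ] len 12.0
[-1.05587616 -1.76971441  2.2856878 ]
```

Request:
play_rows(rows=[[[0, 0, 0], [-2.3, 0, 1], 1], [[0, 0, 0], [-2.3, 0, 1], 1], [[0, 0, 0], [-2.3, 0, 1], 1], [[0, 0, 0], [0, 0, 0], 1]])

```text
t: 6.75
tcp_pos: [0.5298, 0.2937, 0.1256]
tool_rot: [0.597, 0.595, 0.383, -0.378]
force: [-1.9, -2.6, 5.4]
finger_gap: 0.768
gripper_force: 56.1
```

Request:
play_rows(rows=[[[0, 0, 0], [-2.3, 0, 1], 1], [[0, 0, 0], [0, 0, 0], 1]])

```text
t: 6.92
tcp_pos: [0.5298, 0.2937, 0.1234]
tool_rot: [0.597, 0.595, 0.383, -0.378]
force: [-2.3, -2.3, 7.6]
finger_gap: 0.767
gripper_force: 56.1
```

Request:
play_rows(rows=[[[0, 0, 0], [-2.3, 0, 1], 1], [[0, 0, 0], [0, 0, 0], 1]])

```text
t: 7.08
tcp_pos: [0.5297, 0.294, 0.1231]
tool_rot: [0.595, 0.595, 0.385, -0.379]
force: [-2.6, -5.3, 15.0]
finger_gap: 0.771
gripper_force: 56.2
```

The force jumped to 15 N with z no longer falling, so the pad is on its stop. I'll hold it there.

Request:
play_rows(rows=[[[0, 0, 0], [0, 0, 0], 1], [[0, 0, 0], [0, 0, 0], 1], [[0, 0, 0], [0, 0, 0], 1], [[0, 0, 0], [0, 0, 0], 1], [[0, 0, 0], [0, 0, 0], 1], [[0, 0, 0], [0, 0, 0], 1], [[0, 0, 0], [0, 0, 0], 1], [[0, 0, 0], [0, 0, 0], 1], [[0, 0, 0], [0, 0, 0], 1], [[0, 0, 0], [0, 0, 0], 1], [[0, 0, 0], [0, 0, 0], 1], [[0, 0, 0], [0, 0, 0], 1]])

```text
t: 8.08
tcp_pos: [0.5298, 0.2939, 0.1231]
tool_rot: [0.595, 0.595, 0.385, -0.379]
force: [-3.1, -5.7, 12.9]
finger_gap: 0.765
gripper_force: 56.2
```

Request:
play_rows(rows=[[[0, 0, 0], [0, 0, 0], 1], [[0, 0, 0], [0, 0, 0], 1], [[0, 0, 0], [0, 0, 0], 1], [[0, 0, 0], [0, 0, 0], 1], [[0, 0, 0], [0, 0, 0], 1], [[0, 0, 0], [0, 0, 0], 1], [[0, 0, 0], [0, 0, 0], 1], [[0, 0, 0], [0, 0, 0], 1], [[0, 0, 0], [0, 0, 0], 1], [[0, 0, 0], [0, 0, 0], 1], [[0, 0, 0], [0, 0, 0], 1], [[0, 0, 0], [0, 0, 0], 1]])

```text
t: 9.08
tcp_pos: [0.5297, 0.2939, 0.1231]
tool_rot: [0.595, 0.595, 0.385, -0.379]
force: [-3.5, -4.3, 13.1]
finger_gap: 0.767
gripper_force: 56.2
```

```bash
python3 - <<'E'
from h import *
print(sense()['force'])
im,d,W=cloud('scene')
im2,_,_=cloud('side')
save('press',np.hstack([cv2.resize(im[100:320,250:450],(400,440)),cv2.resize(im2[170:370,110:310],(400,440))]))
E
```

```text
[-3.53488783 -4.2506082  13.102562  ]
```

View pics/press.png

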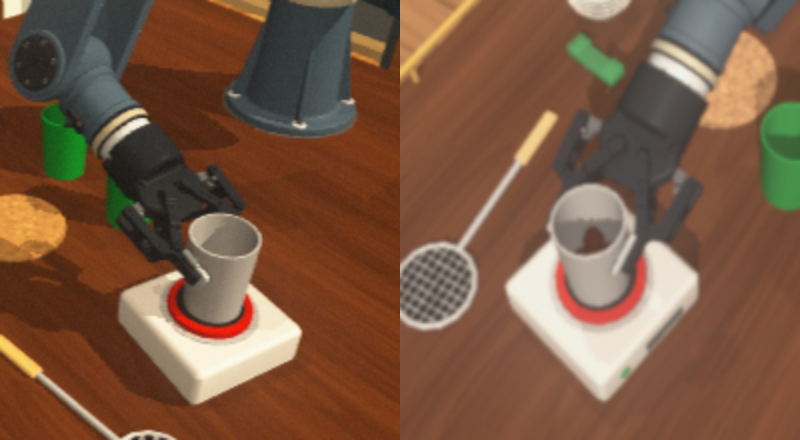

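The view shows the cup seated on the pad with the red ring depressed into the base, and the chestnuts still in the cup. It was held about 2.1 s at 13–15 N. I'll lift it off.

Request:
play_rows(rows=[[[0, 0, 0], [5, 0, -2.3], 1], [[0, 0, 0], [10, 0, -4.6], 1], [[0, 0, 0], [18, 0, -8.4], 1], [[0, 0, 0], [18, 0, -8.4], 1], [[0, 0, 0], [18, 0, -8.4], 1], [[0, 0, 0], [18, 0, -8.4], 1], [[0, 0, 0], [8, 0, -3.7], 1], [[0, 0, 0], [0, 0, 0], 1]])

```text
t: 9.85
tcp_pos: [0.5301, 0.2935, 0.226]
tool_rot: [0.597, 0.597, 0.383, -0.375]
force: [0.0, 0.2, -1.3]
finger_gap: 0.768
gripper_force: 55.9
```

```bash
python3 -c "
from h import *
to([.525,-.259,.21],ori(60,25))"
```

```text
t 9.85 tcp [0.5301 0.2935 0.226 ] F [ 0.   0.2 -1.3] q [-0.15  0.68  1.81  1.19  1.31 -0.91] gap 0.768
 shift before turn [-249.1   -1.8 -493.4]  turn [-26.6  -0.   13. ] 29.6  shift after turn [-217.8  271.8 -429.2] len 553.0
```

Request:
play_rows(rows=[[[0, 0, 0], [-7, 0, -14], 1], [[0, 0, 0], [-14, 0, -28], 1], [[0, 0, 0], [-14, 0, -28], 1], [[0, 0, 0], [-14, 0, -28], 1], [[0, 0, 0], [-14, 0, -28], 1], [[0, 0, 0], [-14, 0, -28], 1], [[0, 0, 0], [-14, 0, -28], 1], [[0, 0, 0], [-14, 0, -28], 1], [[0, 0, 0], [-14, 0, -28], 1], [[0, 0, 0], [-14, 0, -28], 1], [[0, 0, 0], [-14, 0, -28], 1], [[0, 0, 0], [-14, 0, -28], 1]])

```text
t: 10.85
tcp_pos: [0.527, -0.068, 0.2132]
tool_rot: [0.598, 0.595, 0.382, -0.377]
force: [-0.1, 0.1, -1.7]
finger_gap: 0.764
gripper_force: 56.1
```

Request:
play_rows(rows=[[[0, 0, 0], [-14, 0, -28], 1], [[0, 0, 0], [-14, 0, -28], 1], [[0, 0, 0], [-14, 0, -28], 1], [[0, 0, 0], [-14, 0, -28], 1], [[0, 0, 0], [-14, 0, -28], 1], [[0, 0, 0], [-14, 0, -28], 1], [[-5.3, 0, 2.6], [0, 0, 0], 1], [[-5.3, 0, 2.6], [0, 0, 0], 1], [[-5.3, 0, 2.6], [0, 0, 0], 1], [[-5.3, 0, 2.6], [0, 0, 0], 1], [[-5.3, 0, 2.6], [0, 0, 0], 1], [[0, 0, 0], [0, 0, 0], 1]])

```text
t: 11.85
tcp_pos: [0.5236, -0.2526, 0.2085]
tool_rot: [0.732, 0.418, 0.463, -0.273]
force: [-0.8, 0.7, -1.8]
finger_gap: 0.77
gripper_force: 56.2
```

```bash
python3 - <<'E'
from h import *
to([.51,-.259,.16],ori(60,5))
to([.51,-.259,.16],ori(60,5,60))
im,d,W=cloud('scene')
hsv=cv2.cvtColor(im,cv2.COLOR_RGB2HSV);H,S=hsv[...,0],hsv[...,1]
m=(H>95)&(H<125)&(S>80)&(W[...,2]<.08)&(W[...,2]>.0)&(W[...,0]<.7)
p=W[m];print(np.percentile(p,[2,98],0).round(3))
E
```

```text
t 11.85 tcp [ 0.5236 -0.2526  0.2085] F [-0.8  0.7 -1.8] q [-1.06  0.79  1.57  0.89  1.6  -0.91] gap 0.77
 shift before turn [-49.3  -8.    9.2]  turn [-0.1 19.9 -0.7] 19.9  shift after turn [-49.4  -8.6  -8.1] len 51.0
t 11.85 tcp [ 0.5236 -0.2526  0.2085] F [-0.8  0.7 -1.8] q [-1.06  0.79  1.57  0.89  1.6  -0.91] gap 0.77
 shift before turn [-49.3  -8.    9.2]  turn [10.3 18.1 58.7] 62.3  shift after turn [-32.1  38.4  -8.1] len 51.0
[[ 0.439 -0.362  0.004]
 [ 0.58  -0.214  0.049]]
```

Request:
play_rows(rows=[[[0, 6.6, 0], [-12, -2, 2], 1], [[0, 6.6, 0], [-12, -2, 0], 1], [[0, 6.6, 0], [-12, -2, -2], 1], [[0, 0, 0], [-12, -2, -4], 1], [[0, 0, 6.5], [0, 0, 0], 1], [[0, 0, 6.5], [0, 0, 0], 1], [[0, 0, 6.5], [0, 0, 0], 1], [[0, 0, 6.5], [0, 0, 0], 1], [[0, 0, 6.5], [0, 0, 0], 1], [[0, 0, 6.5], [0, 0, 0], 1], [[0, 0, 6.5], [0, 0, 0], 1]])

```text
t: 12.82
tcp_pos: [0.5115, -0.2648, 0.1633]
tool_rot: [0.734, 0.092, 0.403, -0.538]
force: [-0.2, -0.7, -2.2]
finger_gap: 0.766
gripper_force: 56.1
```

```bash
python3 - <<'E'
from h import *
to([.51,-.259,.137],ori(60,3,50))
to([.51,-.259,.137],ori(60,3,130))
E
```

```text
t 12.82 tcp [ 0.5115 -0.2648  0.1633] F [-0.2 -0.7 -2.2] q [-1.12  1.02  1.53  1.    1.81 -0.28] gap 0.766
 shift before turn [-20.9  15.6   6.8]  turn [1.6 1.9 4. ] 4.8  shift after turn [-20.   17.3   5.6] len 27.0
t 12.82 tcp [ 0.5115 -0.2648  0.1633] F [-0.2 -0.7 -2.2] q [-1.12  1.02  1.53  1.    1.81 -0.28] gap 0.766
 shift before turn [-20.9  15.6   6.8]  turn [ 2.7  0.4 84. ] 84.1  shift after turn [13.5 22.7  5.6] len 27.0
```

Request:
play_rows(rows=[[[0, 0, 0], [-10.5, 7.8, 3.4], 1], [[0, 0, 0], [-10.5, 7.8, 3.4], 1], [[0, 0, 5], [0, 0, 0], 1], [[0, 0, 5], [0, 0, 0], 1], [[0, 0, 5], [0, 0, 0], 1], [[0, 0, 5], [0, 0, 0], 1], [[0, 0, 5], [0, 0, 0], 1], [[0, 0, 5], [0, 0, 0], 1], [[0, 0, 5], [0, 0, 0], 1], [[0, 0, 5], [0, 0, 0], 1], [[0, 0, 5], [0, 0, 0], 1], [[0, 0, 5], [0, 0, 0], 1]])

```text
t: 13.82
tcp_pos: [0.5094, -0.2581, 0.1357]
tool_rot: [0.704, -0.226, 0.139, -0.659]
force: [0.4, 0.3, -2.4]
finger_gap: 0.768
gripper_force: 56.0
```

Request:
play_rows(rows=[[[0, 0, 5], [0, 0, 0], 1], [[0, 0, 5], [0, 0, 0], 1], [[0, 0, 5], [0, 0, 0], 1], [[0, 0, 5], [0, 0, 0], 1], [[0, 0, 5], [0, 0, 0], 1], [[0, 0, 5], [0, 0, 0], 1], [[0, 0, 5], [0, 0, 0], 1], [[0, 0, 5], [0, 0, 0], 1], [[0, 0, 0], [0, 0, 0], 1], [[0, 0, 0], [0, 0, 0], 1], [[0, 0, 0], [0, 0, 0], 1], [[0, 0, 0], [0, 0, 0], 1]])

```text
t: 14.82
tcp_pos: [0.5094, -0.2584, 0.1371]
tool_rot: [-0.584, 0.452, 0.093, 0.668]
force: [-0.0, 0.1, -0.8]
finger_gap: 0.768
gripper_force: 56.1
```

```bash
python3 - <<'E'
from h import *
to([.51,-.259,.20],ori(60,3,137))
im,d,W=cloud('scene')
im2,_,_=cloud('side')
save('pour',np.hstack([cv2.resize(im[80:230,150:300],(400,400)),cv2.resize(im2[80:230,260:410],(400,400))]))
E
```

```text
t 14.82 tcp [ 0.5094 -0.2584  0.1371] F [-0.   0.1 -0.8] q [-1.12  1.07  1.54  0.99  1.78  1.24] gap 0.768
 shift before turn [-44.2 -44.3  -6. ]  turn [ 1.7 -1.5  1.3] 2.6  shift after turn [-45.4 -43.4  -3.5] len 63.0
```

View pics/pour.png

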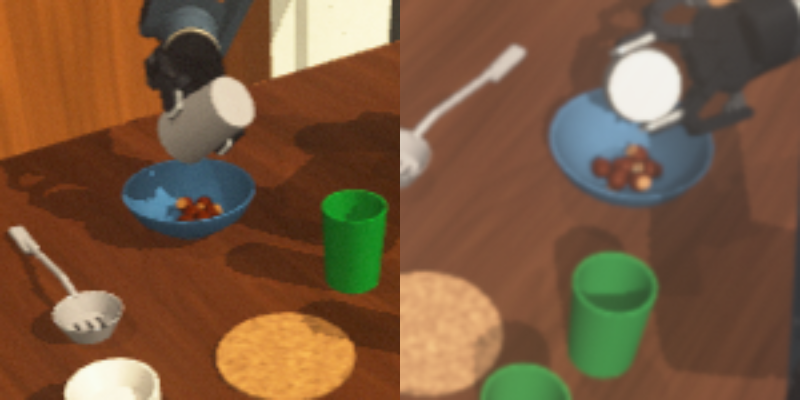

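The view shows a cluster of chestnuts inside the bowl (scene crop (198,208)) and the inverted cup above it; none are outside. I'll tip a little further, then lift and count.

Request:
play_rows(rows=[[[0, 0, 6], [0, 0, 0], 1], [[0, 0, 6], [0, 0, 0], 1], [[0, 0, 6], [0, 0, 0], 1], [[0, 0, 0], [0, 0, 0], 1], [[0, 0, 0], [0, 0, 0], 1], [[0, 0, 0], [0, 0, 0], 1], [[0, 0, -6], [0, 0, 0], 1], [[0, 0, -6], [0, 0, 0], 1], [[0, 0, -6], [0, 0, 0], 1], [[0, 0, 0], [-18, -18, -1.5], 1], [[0, 0, 0], [-18, -18, -1.5], 1], [[0, 0, 0], [-18, -18, -1.5], 1]])

```text
t: 15.92
tcp_pos: [0.5114, -0.2567, 0.2145]
tool_rot: [-0.583, 0.452, 0.094, 0.668]
force: [0.9, 0.0, -0.6]
finger_gap: 0.767
gripper_force: 56.1
```

Request:
play_rows(rows=[[[0, 0, -7], [0, 0, 0], 1], [[0, 0, -7], [0, 0, 0], 1], [[0, 0, -7], [0, 0, 0], 1], [[0, 0, -7], [0, 0, 0], 1], [[0, 0, -7], [0, 0, 0], 1], [[0, 0, -7], [0, 0, 0], 1], [[0, 0, -7], [0, 0, 0], 1], [[0, 0, -7], [0, 0, 0], 1], [[0, 0, -7], [0, 0, 0], 1], [[0, 0, -7], [0, 0, 0], 1], [[0, 0, -7], [0, 0, 0], 1], [[0, 0, -7], [0, 0, 0], 1]])

```text
t: 16.92
tcp_pos: [0.5115, -0.2568, 0.214]
tool_rot: [0.736, 0.057, 0.379, -0.557]
force: [0.1, 0.3, -1.4]
finger_gap: 0.764
gripper_force: 56.2
```

```bash
python3 - <<'E'
from h import *
to([.555,-.10,.19],ori(60,25))
to([.555,-.10,.19],ori(90,25))
E
```

```text
t 16.92 tcp [ 0.5115 -0.2568  0.214 ] F [ 0.1  0.3 -1.4] q [-1.12  0.94  1.56  1.02  1.84 -0.14] gap 0.764
 shift before turn [-37.4 -17.7 159.2]  turn [ -9.  -18.3 -50.8] 54.7  shift after turn [ 44.8 -40.7 153. ] len 165.0
t 16.92 tcp [ 0.5115 -0.2568  0.214 ] F [ 0.1  0.3 -1.4] q [-1.12  0.94  1.56  1.02  1.84 -0.14] gap 0.764
 shift before turn [-37.4 -17.7 159.2]  turn [ 18.5 -31.3 -57.5] 68.0  shift after turn [ 44.5  43.5 152.3] len 165.0
```

Request:
play_rows(rows=[[[1.85, -3.13, -5.75], [0, 0, 0], 1], [[1.85, -3.13, -5.75], [0, 0, 0], 1], [[1.85, -3.13, -5.75], [0, 0, 0], 1], [[1.85, -3.13, -5.75], [0, 0, 0], 1], [[1.85, -3.13, -5.75], [0, 0, 0], 1], [[1.85, -3.13, -5.75], [0, 0, 0], 1], [[1.85, -3.13, -5.75], [0, 0, 0], 1], [[1.85, -3.13, -5.75], [0, 0, 0], 1], [[1.85, -3.13, -5.75], [0, 0, 0], 1], [[1.85, -3.13, -5.75], [0, 0, 0], 1], [[0, 0, 0], [0, 0, 0], 1]])

```text
t: 17.83
tcp_pos: [0.5128, -0.2563, 0.2156]
tool_rot: [0.595, 0.597, 0.379, -0.381]
force: [0.9, -0.2, -0.3]
finger_gap: 0.767
gripper_force: 56.2
```

```bash
python3 - <<'E'
from h import *
ims=[]
for n in('scene','side'):
    im,d,W=cloud(n)
    ims.append(im)
    hsv=cv2.cvtColor(im,cv2.COLOR_RGB2HSV);H,S,V=[hsv[...,i].astype(int) for i in range(3)]
    m=((H>8)&(H<18)&(S>80)&(V>140)&(abs(W[...,2]-.004)<.012)&(abs(W[...,0]-.575)<.085)&(abs(W[...,1]+.008)<.085)).astype(np.uint8)
    l=cv2.morphologyEx(m,cv2.MORPH_OPEN,np.ones((3,3)))
    p=W[l>0]; h=cv2.convexHull((p[:,:2]*1000).astype(np.float32)); print(n,"mat",cv2.minEnclosingCircle(h),cv2.fitEllipse(h))
    m=(H<18)&(S>60)&(W[...,2]>.006)&(W[...,2]<.06)&(np.hypot(W[...,0]-.51,W[...,1]+.288)<.075)
    print('nut px',m.sum(), W[m].mean(0).round(3))
    p=W[m]
save('nuts',np.hstack([cv2.resize(ims[0][130:180,190:250],(400,333),interpolation=cv2.INTER_CUBIC),cv2.resize(ims[1][105:165,310:382],(400,333),interpolation=cv2.INTER_CUBIC)]))
to([.574,.0065,.15],ori(90,25))
E
```

```text
scene mat ((571.1216430664062, -13.362913131713867), 74.98321533203125) ((573.0469360351562, -12.081805229187012), (137.2714385986328, 147.6256103515625), 176.7566375732422)
nut px 122 [ 0.505 -0.281  0.022]
side mat ((572.9024658203125, -15.292089462280273), 76.44570922851562) ((575.355224609375, -14.4447021484375), (143.6661376953125, 150.74472045898438), 34.33008575439453)
nut px 262 [ 0.504 -0.279  0.023]
t 17.93 tcp [ 0.5116 -0.2564  0.2143] F [-0.6  0.4 -1.7] q [-0.94  0.89  1.27  0.61  1.97 -1.  ] gap 0.762
 shift before turn [ 52.1  62.7 265.5]  turn [-0.1 -0.3 -0.4] 0.5  shift after turn [ 52.8  62.4 265.5] len 278.0
```

View pics/nuts.png

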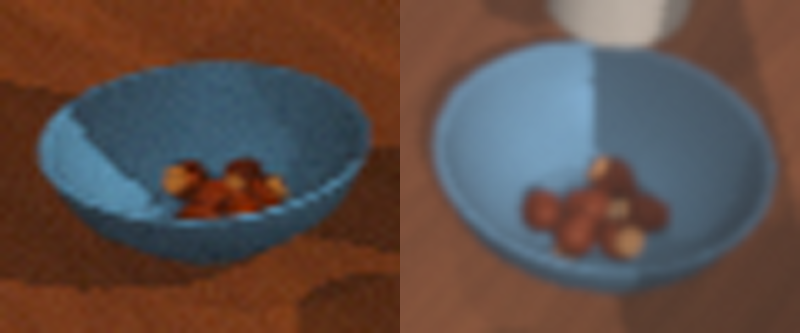

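The side crop shows six chestnuts in the bowl: (540,208), (610,175), (587,205), (572,240), (645,212), (622,235). The mat centre is about (0.573,-0.012). I'll move there.

Request:
play_rows(rows=[[[0, 0, 0], [12.2, 6.6, 26], 1], [[0, 0, 0], [12.2, 6.6, 26], 1], [[0, 0, 0], [12.2, 6.6, 26], 1], [[0, 0, 0], [12.2, 6.6, 26], 1], [[0, 0, 0], [12.2, 6.6, 26], 1], [[0, 0, 0], [12.2, 6.6, 26], 1], [[0, 0, 0], [12.2, 6.6, 26], 1], [[0, 0, 0], [12.2, 6.6, 26], 1], [[0, 0, 0], [12.2, 6.6, 26], 1], [[0, 0, 0], [0, 0, 0], 1]])

```text
t: 18.77
tcp_pos: [0.5694, 0.0066, 0.2152]
tool_rot: [0.596, 0.593, 0.378, -0.387]
force: [0.1, -0.6, -1.8]
finger_gap: 0.767
gripper_force: 56.3
```

Request:
play_rows(rows=[[[0, 0, 0], [-21.5, 0, 10], 1], [[0, 0, 0], [-21.5, 0, 10], 1], [[0, 0, 0], [-21.5, 0, 10], 1], [[0, 0, 0], [-21.5, 0, 10], 1], [[0, 0, 0], [0, 0, 0], 1]])

```text
t: 19.18
tcp_pos: [0.5684, 0.0016, 0.116]
tool_rot: [0.599, 0.591, 0.378, -0.386]
force: [-0.6, 0.2, -1.3]
finger_gap: 0.768
gripper_force: 56.3
```

```bash
python3 - <<'E'
from h import *
to([.571,.0025,.066],ori(90,25))
for n in('scene','side'):
    im,d,W=cloud(n)
    hsv=cv2.cvtColor(im,cv2.COLOR_RGB2HSV)
    m=(hsv[...,1]<70)&(hsv[...,2]>60)&(abs(W[...,0]-.573)<.06)&(abs(W[...,1]+.012)<.06)&(W[...,2]>.12)&(W[...,2]<.18)
    p=W[m];t=np.percentile(p[:,2],97);p=p[p[:,2]>t-.008]
    A=np.c_[2*p[:,:2],np.ones(len(p))];s=np.linalg.lstsq(A,(p[:,:2]**2).sum(1),rcond=None)[0]
    print(n,len(p),t,s[:2],np.sqrt(s[2]+s[:2]@s[:2]),p.min(0),p.max(0))
E
```

```text
t 19.18 tcp [0.5684 0.0016 0.116 ] F [-0.6  0.2 -1.3] q [-0.61  0.94  1.56  0.84  1.55 -1.05] gap 0.768
 shift before turn [-45.1   3.4  21.7]  turn [-0.2 -0.4 -0.9] 1.0  shift after turn [-45.    2.6  22. ] len 50.0
scene 183 0.15311958493452182 [ 0.57613936 -0.02079618] 0.03946332651503988 [ 0.51546708 -0.0713324   0.1451305 ] [0.62653722 0.02730144 0.16803932]
side 224 0.1698094300765736 [ 0.57357723 -0.0609035 ] 0.028014869435804102 [ 0.51391574 -0.07196504  0.1618281 ] [ 0.63252974 -0.04621407  0.17741234]
```

Request:
play_rows(rows=[[[-0.2, -0.4, -0.9], [-14, 0.8, 6.5], 1], [[0, 0, 0], [-14, 0.8, 6.5], 1], [[0, 0, 0], [-9, 0.6, 4.2], 1], [[0, 0, 0], [-4, 0, 1.9], 1], [[0, 0, 0], [0, 0, 0], 1]])

```text
t: 19.7
tcp_pos: [0.5728, 0.0015, 0.0752]
tool_rot: [0.595, 0.599, 0.381, -0.377]
force: [0.4, -0.0, -1.0]
finger_gap: 0.764
gripper_force: 56.4
```

Request:
play_rows(rows=[[[0, 0, 0], [-1.8, 0, 0.8], 1], [[0, 0, 0], [0, 0, 0], 1]])

```text
t: 19.87
tcp_pos: [0.573, 0.0015, 0.0737]
tool_rot: [0.594, 0.6, 0.381, -0.377]
force: [-0.6, 0.5, -1.8]
finger_gap: 0.769
gripper_force: 56.3
```

Request:
play_rows(rows=[[[0, 0, 0], [-2.7, 0, 1.3], 1], [[0, 0, 0], [-2.7, 0, 1.3], 1], [[0, 0, 0], [0, 0, 0], 1]])

```text
t: 20.12
tcp_pos: [0.5728, 0.0018, 0.0668]
tool_rot: [0.595, 0.6, 0.381, -0.377]
force: [0.8, -0.0, -1.5]
finger_gap: 0.769
gripper_force: 56.4
```

Request:
play_rows(rows=[[[0, 0, 0], [-1.8, 0, 0.8], 1], [[0, 0, 0], [0, 0, 0], 1]])

```text
t: 20.28
tcp_pos: [0.5728, 0.0017, 0.0649]
tool_rot: [0.595, 0.599, 0.381, -0.377]
force: [0.2, -0.0, -1.7]
finger_gap: 0.771
gripper_force: 56.3
```

Request:
play_rows(rows=[[[0, 0, 0], [-0.9, 0, 0.4], 1], [[0, 0, 0], [0, 0, 0], 1]])

```text
t: 20.45
tcp_pos: [0.5728, 0.0017, 0.0643]
tool_rot: [0.594, 0.599, 0.381, -0.377]
force: [0.0, 1.0, -0.8]
finger_gap: 0.772
gripper_force: 56.3
```

Request:
play_rows(rows=[[[0, 0, 0], [-0.9, 0, 0.4], 1], [[0, 0, 0], [0, 0, 0], 1]])

```text
t: 20.62
tcp_pos: [0.5728, 0.0017, 0.0642]
tool_rot: [0.594, 0.599, 0.382, -0.377]
force: [-1.7, -0.3, 4.3]
finger_gap: 0.773
gripper_force: 56.4
```

Request:
play_rows(rows=[[[0, 0, 0], [-0.9, 0, 0.4], 1], [[0, 0, 0], [0, 0, 0], 1]])

```text
t: 20.78
tcp_pos: [0.5728, 0.0018, 0.0641]
tool_rot: [0.593, 0.599, 0.382, -0.378]
force: [-0.9, -2.0, 8.5]
finger_gap: 0.764
gripper_force: 56.4
```

The cup is down. I'll ease the load, open and back straight out.

Request:
play_rows(rows=[[[0, 0, 0], [1, 0, -0.4], 1], [[0, 0, 0], [0, 0, 0], 0.2], [[0, 0, 0], [0, 0, 0], 0], [[0, 0, 0], [0, 0, 0], 0], [[0, 0, 0], [0, 0, 0], 0], [[0, 0, 0], [0, 0, 0], 0], [[0, 0, 0], [0, 0, -12], 0], [[0, 0, 0], [0, 0, -25], 0], [[0, 0, 0], [0, 0, -25], 0], [[0, 0, 0], [0, 0, -25], 0], [[0, 0, 0], [0, 0, -25], 0], [[0, 0, 0], [0, 0, -20], 0]])

```text
t: 21.78
tcp_pos: [0.5729, -0.1206, 0.1204]
tool_rot: [0.595, 0.6, 0.381, -0.376]
force: [0.1, -0.6, -0.8]
finger_gap: 0.997
gripper_force: 0.0
```

Request:
play_rows(rows=[[[0, 0, 0], [25, 0, -12], 0], [[0, 0, 0], [25, 0, -12], 0], [[0, 0, 0], [25, 0, -12], 0], [[0, 0, 0], [25, 0, -12], 0], [[0, 0, 0], [0, 0, 0], 0], [[0, 0, 0], [0, 0, 0], 0], [[0, 0, 0], [0, 0, 0], 0]])

```text
t: 22.37
tcp_pos: [0.5714, -0.119, 0.2301]
tool_rot: [0.595, 0.599, 0.381, -0.377]
force: [0.4, 0.0, -0.8]
finger_gap: 0.999
gripper_force: 0.0
```

```bash
python3 - <<'E'
from h import *
im,d,W=cloud('scene');im2,_,W2=cloud('side')
save('end',np.hstack([cv2.resize(im[100:340,140:420],(400,343)),cv2.resize(im2[90:340,100:390],(400,343))]))
for i,w in((im,W),(im2,W2)):
    hsv=cv2.cvtColor(i,cv2.COLOR_RGB2HSV)
    m=(hsv[...,1]<70)&(abs(w[...,0]-.573)<.05)&(abs(w[...,1]+.012)<.05)&(w[...,2]>.088)&(w[...,2]<.108)
    p=w[m];print(p.min(0).round(3),p.max(0).round(3))
E
```

```text
[ 0.537 -0.045  0.088] [0.606 0.027 0.1  ]
[ 0.536 -0.046  0.088] [0.605 0.025 0.106]
```

View pics/end.png

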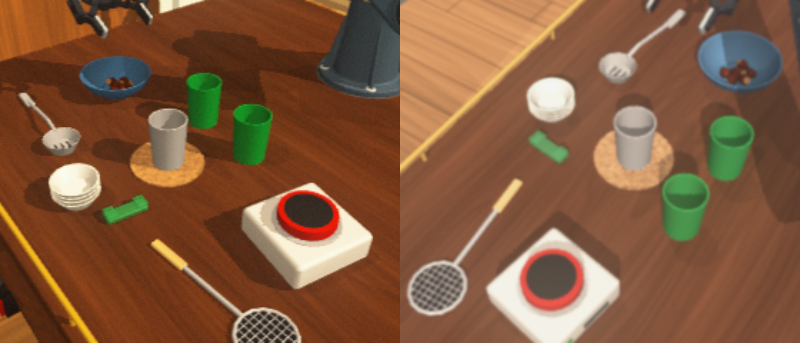

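The final view shows the empty cup upright on the mat (centre about (0.571,-0.010)), the chestnuts in the bowl, the bystanders where they were, and the gripper clear.

```bash
python3 -c "
from station import *
print(sign_off())"
```

```text
the job is handed in; nothing more can be done
None
```

The job is handed in at about 22 s of the 67 s allowed: the filled cup was held fully down on the pad for about 2.1 s, all six chestnuts are in the blue bowl, the empty cup is upright on its mat, and the other items look undisturbed in the final pictures.

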